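Push the paging console home into its corner rail

ROBOT

A 7-joint arm with a two-finger parallel gripper is mounted at the origin on the work surface. World frame = base frame: x ahead of the robot, y to its left, z up, the work surface at z = 0. Lengths are in m, angles in rad, forces in N, time in s.
With the tool pointing down it reaches from about 0.35 to 0.9 m from the base axis. Payload 8.1 kg.
Tool frame: the origin (TCP) lies midway between the tips of the shut fingers; the grasp point (between the pads) lies 19 mm behind it; z points along the fingers, y is the line along which they close (so a half turn about z gives the same grasp; the last joint's range is limited). The gripper opens to 85 mm and grips with 20 to 120 N. Pads are 22 mm wide; open, the fingers measure 114 mm over their backs; the gripper's body (76 mm by 85 mm) begins 54 mm behind the grasp point. The pads swing forward as they close: fully open they stand 13 mm farther back than shut.
Start: joints at [1.196, 0.434, 0.025, 1.573, -0.012, 1.134, -0.075], TCP at [0.168, -0.602, 0.231] pointing down, gripper open.
Joint ranges: [-2.62, 2.62], [-0.44, 2.09], [-1.27, 1.32], [0.08, 2.57], [-1.32, 4.46], [0.12, 2], [-2.74, 2.74]. Speed limits (rad/s): [2.22, 2.22, 3.01, 3.01, 3.14, 3.14, 3.14].

INTERFACE

Orientations are given as [roll, pitch, yaw] about the fixed x, y, z axes, in that order (R = Rz(yaw) Ry(pitch) Rx(roll)).
In Python, from bench import r gives the robot as it stands.
- The arm moves only by the tool step_arm, never from a script. Its argument "targets" is a list of rows, each a list of 6 numbers: the shift along the tool's x, y, z in mm, then the turn, a rotation vector about the tool's x, y, z in degrees. In form: [[tx, ty, tz, wx, wy, wz], ...]. A call has 1 to 12 rows; each row is the pose to reach, as a shift and turn from the pose commanded when the call began, along the tool's axes at that moment; what a row does not reach only later rows make up. A row lasts 1/12 s, in which the tool goes at most 41.7 mm and 7.16 degrees, less where a joint would pass 70% of its speed; a pose out of reach is approached as far as the arm can. A call with a gripper value outside its range is refused whole. "claw" is the opening, from 0 (shut) to 1 (fully open), set as the call begins (left out, the last holds). The fingers move at their own pace and stop on an object; "squeeze" is the grip in N (left out, the last holds). Time passes only in rows, so rows that repeat a pose let the fingers close. It gives the time, the measured TCP pose, the force, the opening and the grip force at its end, in the units of the state.
- r.get_state(): the state, without advancing time (a new reading comes with each control period).
- r.camera(name): name is "scene" or "top" or "wrist"; returns a dict with "color" (384x512x3 uint8, blue, green, red), "fx", "fy", "cx", "cy" (pixels), "k1" (the pictures are not rectified: a ray, as slopes to the right and down, at radius r is drawn at 1 + k1 r^2 times it, then the intrinsics apply), "world_from_camera" (4x4, takes a point from camera to world coordinates). Camera axes: x right, y down, z forward; pixel columns grow to the right and rows downward; lengths in m; the calibration is good to about 2 mm. A picture is of the moment at which its call begins. There is no depth.
- r.sign_off(): hands the job in; it is judged then, once.
The state is a dict: "time_s": time; "qpos": joint angles; "qd": joint speeds; "tau": joint torques, N m; "position": TCP position; "ee_rot": TCP orientation; "ft_force": force on the tool from outside, world axes, zero at the start; "ft_torque": the same for the moment, N m; "gripper_width": finger opening in m; "grasp_force": force on a finger pad.
Only numpy, scipy, OpenCV 4.12 (cv2) and the standard library are available. Lean on these libraries where they do the work, as an engineer would, in place of code of your own. Each camera call takes 0.05 s, during which the arm holds its last target. There are 200 camera calls.

TASK

Push the black paging console along the desk into the metal corner rail, until its rear face sits flush against the rear rail and its left side flush against the short side rail. Only push it along the desk by the sides of its base: do not lift or tip it and do not touch its microphone stalk. Leave everything else on the desk where it is.

Things in the scene. Friction and masses are not known exactly. Their poses are not given: they have to be found in the camera images.
- console: The paging console: a flat black box 140 mm (its x) by 150 mm (its y), 34 mm tall, about 0.55 kg (varies), loose on the desk and sliding under some 3 to 10 N. Too wide to be gripped. Origin: centre of its underside; x towards the rear face (nearest the stalk), y to its left, z up.
- console_corner (a point): The console's rear left bottom corner, 70 mm along its x and 75 mm along its y from its origin.
- mic_stalk: The thin black microphone stalk standing upright on the console, fixed to it: 24 mm across its foot, 8 mm stem, 22 mm head, its top 169 mm above the desk. Origin: centre of its foot on the console's upper face, 45 mm behind the console's centre (its +x) and midway across. Delicate.
- corner_rail: L-shaped aluminium rail screwed to the desk, 12 mm thick, 20 mm tall. Origin: inside corner at desk height; x away from the robot, y to its left (within 0.15 rad). Rear rail: inner face at x = 0, running 130 mm towards -y. Short side rail: inner face at y = 0, running 110 mm towards -x. The console belongs inside, at negative x and y: home, its rear left corner is at this origin, axes parallel.
- mug: Bystander, loose: white ceramic mug, 80 mm across, 95 mm tall. Origin: centre of its underside.
- tape_roll: Bystander, loose: clear roll of tape lying flat, 84 mm across, 24 mm tall, near the end of the short rail. Origin: centre of its underside.
- pen_cup: Bystander, loose: dark metal pen cup, 72 mm across, 95 mm tall. Origin: centre of its underside.
- stapler: Bystander, loose: black and grey stapler, 36 x 130 mm, 46 mm tall. Origin: centre of its underside.
- stamp: Bystander, loose: wooden hand stamp standing upright, 40 mm across, 74 mm tall. Origin: centre of its underside.
- radio: Bystander, loose: black hand radio standing upright, 36 x 58 mm, 165 mm tall with its aerial. Origin: centre of its underside.
- ledger: Bystander, loose: blue ledger book lying flat, 150 x 210 mm, 28 mm thick. Origin: centre of its underside.
Not all that is in view belongs to the job. Leave any yellow look-alike of the console alone.

How it is judged:
By the outcome, as a careful person would: the job done as asked, in the order asked, and still so for the second after the job is handed in, with the robot touching nothing.
It also fails if it takes over 64 s, if anything falls off the work surface, if the arm or the gripper's body presses on something with over 40 N, if the wrist force passes 120 N, or if a joint passes its speed limit or range.

## Working session

There is one attempt and no reset: what is moved stays moved. The work goes in short steps, Python scripts to look and compute and a tool call to move; the robot and the scene stay as the last step left them, time stands still between calls to the robot, and variables do not carry over. Pictures are saved under pics/ and viewed, at most 10 in all, crops included, and the job is handed in when it is done.

Besides the shell and the picture viewer there is one more tool, called after "Request:" by a JSON object that holds its "name" and its "arguments". step_arm: Moves the arm, as the interface text tells. Its arguments: {"type":"object","properties":{"targets":{"type":"array","items":{"type":"array","items":{"type":"number"}}},"claw":{"type":"number"},"squeeze":{"type":"number"}},"required":["targets"]}

```bash
mkdir -p pics; cat > h.py <<'E'
import numpy as np, cv2
def ray(c,u,v):
    K=np.array([[c["fx"],0,c["cx"]],[0,c["fy"],c["cy"]],[0,0,1]])
    p=cv2.undistortPoints(np.array([[[u,v]]],float),K,np.array([c["k1"],0,0,0,0.]))[0,0]
    # exact inverse by iteration
    xd=np.array([(u-c["cx"])/c["fx"],(v-c["cy"])/c["fy"]]);x=xd.copy()
    for _ in range(50): x=xd/(1+c["k1"]*(x@x))
    T=np.array(c["world_from_camera"]);return T[:3,3],T[:3,:3]@np.array([x[0],x[1],1])
def at(c,u,v,z):
    o,d=ray(c,u,v);return (o+d*(z-o[2])/d[2])
def px(c,P):
    T=np.linalg.inv(np.array(c["world_from_camera"]));q=T[:3,:3]@np.array(P)+T[:3,3];x=q[:2]/q[2];x=x*(1+c["k1"]*(x@x))
    return np.array([c["fx"]*x[0]+c["cx"],c["fy"]*x[1]+c["cy"]])
E
python3 - <<'E'
from bench import r
import pickle,cv2,numpy as np
C={n:r.camera(n) for n in("top","scene")}
pickle.dump(C,open("c0.pkl","wb"))
for n in C:
    cv2.imwrite(f"pics/{n}0.png",cv2.resize(C[n]["color"],(800,600),interpolation=cv2.INTER_CUBIC))
    print(n,C[n]["fx"],C[n]["k1"],np.round(C[n]["world_from_camera"],3).tolist())
print(r.get_state())
E
```

```text
top 482.4764291247097 -0.06105991699519939 [[-0.01, -0.991, 0.132, 0.372], [-1.0, 0.012, 0.015, -0.051], [-0.016, -0.132, -0.991, 1.272], [0.0, 0.0, 0.0, 1.0]]
scene 460.21281952414586 -0.11182668774681401 [[-0.075, 0.581, -0.811, 1.555], [0.997, 0.027, -0.073, 0.07], [-0.02, -0.814, -0.581, 0.754], [0.0, 0.0, 0.0, 1.0]]
{'time_s': 0.1, 'qpos': array([ 1.19640713,  0.43517625,  0.02498569,  1.57398014, -0.01159435,
        1.13401093, -0.07512602]), 'qd': array([ 5.05859646e-04, -6.57376111e-04, -8.27672133e-04,  2.70839950e-04,
        1.43361070e-03,  2.01001786e-03,  4.46048365e-05]), 'tau': array([ 3.01616084e-03, -6.71759248e+01,  1.02813195e+00, -3.16906679e+01,
        1.57506962e-02,  7.23644582e-03,  4.62283379e-05]), 'position': array([ 0.16760695, -0.60164609,  0.23060038]), 'ee_rot': array([-3.14016985e+00,  1.40749002e-04,  2.71685558e-01]), 'ft_force': array([ 0.0425948 , -0.36241017, -0.24682953]), 'ft_torque': array([-0.01035513,  0.02451252,  0.003238  ]), 'grasp_force': 0.0, 'gripper_width': 0.08537616293569462}
```

View pics/top0.png

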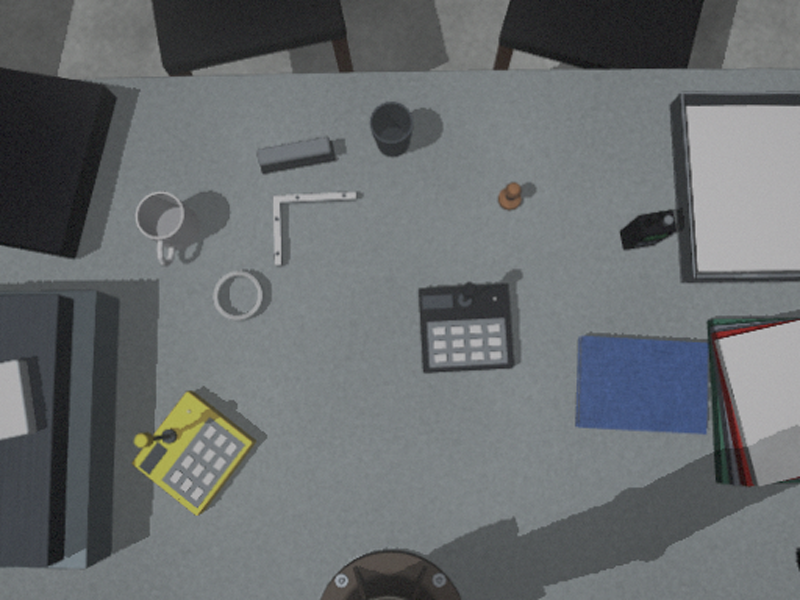

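View pics/scene0.png

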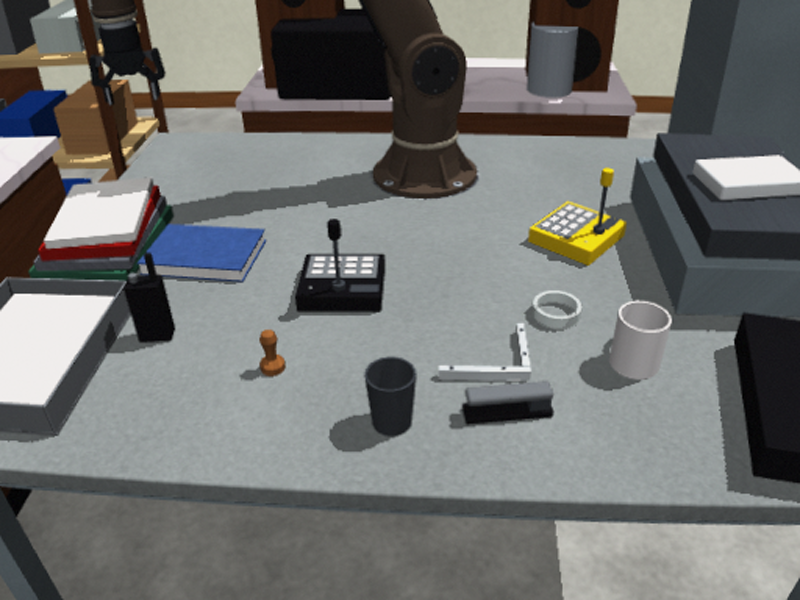

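Possible matches in the top view (800x600 scale): the black console at (466,328), the yellow look-alike at (195,452), and black boxes at (50,160) that aren't on the desk space. By the description I choose the black one at (466,328), with its stalk at (465,297). The rail's inside corner is near (282,203). I'll check both in one crop.

```bash
python3 - <<'E'
import pickle,cv2
C=pickle.load(open("c0.pkl","rb"));im=C["top"]["color"]
# crop origin (130,110) size 205x135, scale 3.9
c=im[110:245,130:335];cv2.imwrite("pics/crop0.png",cv2.resize(c,None,fx=3.9,fy=3.9,interpolation=cv2.INTER_CUBIC)[:, :800])
E
```

```text
(no output)
```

View pics/crop0.png

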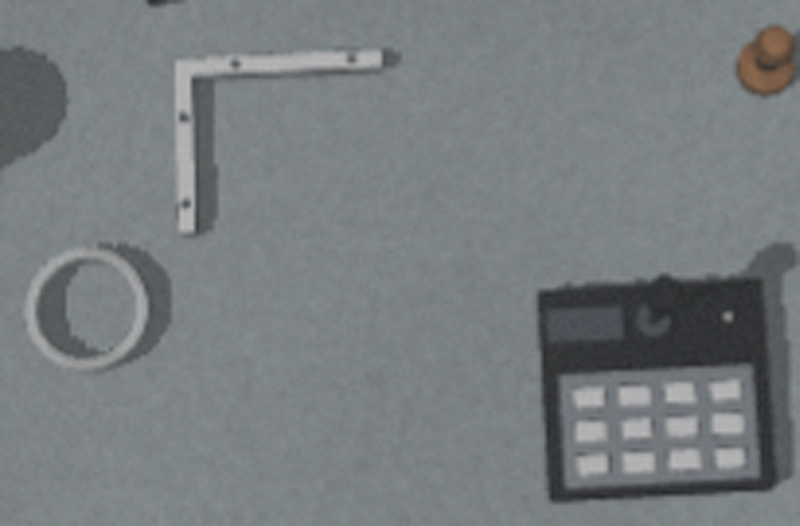

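The crop confirms the black console: top corners (540,291), (763,280), (776,488) and (551,500), stalk foot (653,318). Rail inner edge: corner (192,76), rear end (383,68), side end (196,233). Tape roll at (88,308).

```bash
cat >> h.py <<'E'
def fitbox(c,pts,z,off=(0,0),s=1):
    "pts RL,RR,FR,FL -> x,y,yaw"
    W=np.array([at(c,off[0]+u/s,off[1]+v/s,z)[:2] for u,v in pts])
    M=np.array([[.07,.075],[.07,-.075],[-.07,-.075],[-.07,.075]])
    m=W.mean(0);D=W-m;th=np.arctan2((M[:,0]*D[:,1]-M[:,1]*D[:,0]).sum(),(M*D).sum())
    R=np.array([[np.cos(th),-np.sin(th)],[np.sin(th),np.cos(th)]])
    return m,th,(M@R.T+m),W
E
python3 - <<'E'
import pickle,numpy as np
from h import *
np.set_printoptions(precision=4,suppress=True)
c=pickle.load(open("c0.pkl","rb"))["top"]
o=(130-.37,110-.37);s=3.9
f=lambda u,v,z:at(c,o[0]+u/s,o[1]+v/s,z)
m,th,fit,W=fitbox(c,[(540,291),(763,280),(776,488),(551,500)],.034,o,s)
print("console",m,th,"resid",(W-fit)*1000)
a,b,d=[f(*p,.02)[:2] for p in[(192,76),(383,68),(196,233)]]
print("rail",a,b,d,"len",np.linalg.norm(b-a),np.linalg.norm(d-a),"yaw rear",np.arctan2(*(a-b)[::-1])-np.pi/2,"yaw side",np.arctan2(*(a-d)[::-1]))
print("tape",f(88,308,.024),"stamp",f(768,68,0))
e=f
for n,p,z in[("mug",(160,222),.09),("pen",(391,120),.095),("stapler",(297,152),.046),("radio",(648,230),.1)]:
    print(n,at(c,p[0]*.64,p[1]*.64,z))
E
```

```text
console [ 0.4849 -0.1299] 0.03867209107699866 resid [[-0.7415 -0.8887]
 [-0.9408  0.6552]
 [ 1.0235  1.2702]
 [ 0.6588 -1.0367]]
rail [0.7054 0.184 ] [0.7089 0.0525] [0.5959 0.1797] len 0.13150615068271265 0.10959940962774892 yaw rear 0.026895887716690048 yaw side 0.039185299260576206
tape [0.5449 0.2516 0.024 ] stamp [ 0.7107 -0.2133  0.    ]
mug [0.6564 0.366  0.09  ]
pen [ 0.8199 -0.0108  0.095 ]
stapler [0.7847 0.1506 0.046 ]
radio [ 0.6303 -0.4185  0.1   ]
```

```bash
cat >> h.py <<'E'
from scipy.spatial.transform import Rotation as Ro
def row(s,x,y,z,yaw):
    R=Ro.from_euler("xyz",s["ee_rot"]);G=Ro.from_euler("xyz",[np.pi,0,yaw])
    t=R.inv().apply(np.array([x,y,z])-s["position"])*1000;w=np.degrees((R.inv()*G).as_rotvec())
    return np.round(np.r_[t,w],1).tolist()
E
python3 -c "
from h import *;from bench import r
s=r.get_state();print(row(s,.482,-.258,.231,1.608),row(s,.482,-.258,.10,1.608))"
```

```text
[395.1, -246.7, -0.1, -0.1, -0.0, -76.6] [395.1, -246.5, 130.9, -0.1, -0.0, -76.6]
```

Request:
{"name": "step_arm", "arguments": {"targets": [[395,-247,0,0,0,-76.5],[395,-247,0,0,0,-76.5],[395,-247,0,0,0,-76.5],[395,-247,0,0,0,-76.5],[395,-247,0,0,0,-76.5],[395,-247,0,0,0,-76.5],[395,-247,0,0,0,-76.5],[395,-247,0,0,0,-76.5],[395,-247,0,0,0,-76.5],[395,-247,0,0,0,-76.5],[395,-247,0,0,0,-76.5],[395,-247,0,0,0,-76.5]], "claw": 1}}

```text
time_s: 1.1
position: [0.4866, -0.2507, 0.2315]
ee_rot: [3.139, -0.003, 1.621]
ft_force: [-0.0, 1.9, -0.4]
gripper_width: 0.0855
grasp_force: 0.0
```

```bash
python3 -c "
from h import *;from bench import r
s=r.get_state();print(s['time_s'],s['position'],s['ee_rot'],s['qpos'],row(s,.482,-.258,.004,1.608))"
```

```text
1.1 [ 0.48662356 -0.25073605  0.23149282] [ 3.13857961 -0.00334206  1.62110778] [ 0.70509776  0.34654858 -0.42681243  1.73683269  0.15450527  1.09039483
  0.27960379] [-7.8, -5.7, 227.5, 0.2, -0.2, 0.8]
```

Request:
{"name": "step_arm", "arguments": {"targets": [[0,0,0,0,0,0],[0,0,0,0,0,0],[0,0,35,0,0,0],[0,0,70,0,0,0],[0,0,105,0,0,0],[0,0,140,0,0,0],[0,0,170,0,0,0],[0,0,190,0,0,0],[0,0,205,0,0,0],[0,0,213,0,0,0],[0,0,215,0,0,0],[0,0,215,0,0,0]]}}

```text
time_s: 2.1
position: [0.4813, -0.259, 0.0162]
ee_rot: [-3.141, 0.0, 1.605]
ft_force: [-0.5, 0.3, 0.6]
gripper_width: 0.0852
grasp_force: 0.0
```

```bash
python3 - <<'E'
from h import *;from bench import r
s=r.get_state();print(s['time_s'],s['position'],s['ee_rot'],s['ft_force'],row(s,.482,-.225,.004,1.608))
c=r.camera("scene");cv2.imwrite("pics/s1.png",cv2.resize(c["color"][100:300,130:380],(750,600),interpolation=cv2.INTER_CUBIC))
E
```

```text
2.1 [ 0.48134222 -0.25904429  0.01623685] [-3.14078280e+00  2.61386998e-04  1.60530792e+00] [-0.46483212  0.29066714  0.58659373] [34.0, 1.8, 12.2, -0.0, 0.0, -0.2]
```

View pics/s1.png

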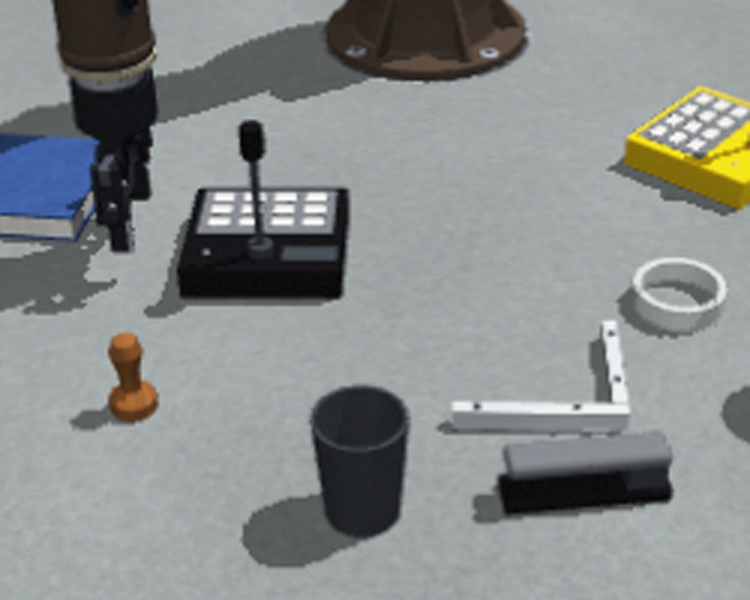

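The gripper stands right of the console with its fingers near (120,200), clear of the ledger and the stalk. I'll lower a bit and approach until contact.

Request:
{"name": "step_arm", "arguments": {"targets": [[0,0,6,0,0,0],[0,0,12,0,0,0],[10,0,13,0,0,0],[20,0,13,0,0,0],[28,0,13,0,0,0],[34,0,13,0,0,0],[38,0,13,0,0,0],[42,0,13,0,0,0],[46,0,13,0,0,0],[50,0,13,0,0,0],[54,0,13,0,0,0],[58,0,13,0,0,0]]}}

```text
time_s: 3.15
position: [0.4801, -0.2005, 0.0035]
ee_rot: [3.141, 0.001, 1.606]
ft_force: [-0.1, -3.6, 0.9]
gripper_width: 0.0858
grasp_force: 1.7
```

```bash
python3 - <<'E'
from h import *;from bench import r
s=r.get_state();print(s['position'],s['ee_rot'],s['ft_force'],s['ft_torque'])
c=r.camera("top");cv2.imwrite("pics/t1.png",cv2.resize(c["color"][130:260,230:400],(784,600),interpolation=cv2.INTER_CUBIC))
E
```

```text
[ 0.48007041 -0.20054532  0.00348901] [3.14110808e+00 7.44376381e-04 1.60602452e+00] [-0.12427274 -3.63334225  0.94110061] [-0.6819866  -0.01406435 -0.07700941]
```

View pics/t1.png

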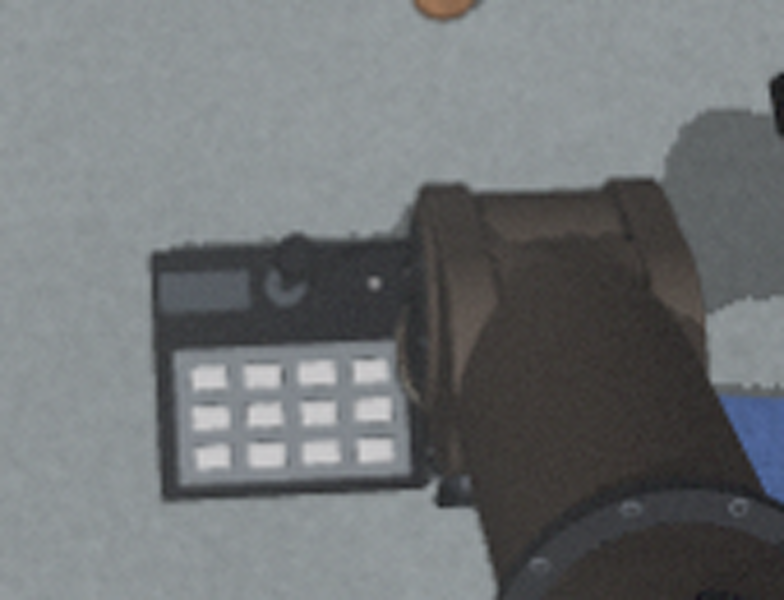

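In contact: the console's left corners are at (152,254) and (164,500), and the stalk head at (295,250) is well clear of the wrist at (415,250).

```bash
python3 - <<'E'
import pickle
from h import *
np.set_printoptions(precision=4,suppress=True)
c=pickle.load(open("c0.pkl","rb"))["top"]
f=lambda u,v:at(c,230-.4+u/4.612,130-.4+v/4.612,.034)[:2]
a,b=f(152,254),f(164,500);th=np.arctan2(*(a-b)[::-1]);m=(a+b)/2+.075*np.array([np.sin(th),-np.cos(th)])
print(a,b,th,m)
R=lambda t:np.array([[np.cos(t),-np.sin(t)],[np.sin(t),np.cos(t)]])
K=np.array([.7054,.184])
for y in(.03,.034,.038):print(R(y).T@(m-K))
E
```

```text
[ 0.5503 -0.0387] [ 0.4124 -0.044 ] 0.03779241102091702 [ 0.4842 -0.1163]
[-0.2301 -0.2935]
[-0.2313 -0.2926]
[-0.2325 -0.2917]
```

Request:
{"name": "step_arm", "arguments": {"targets": [[6,0,0,0,0,0],[15,0,0,0,0,0],[25,0,0,0,0,0],[35,0,0,0,0,0],[45,0,0,0,0,0],[55,0,0,0,0,0],[65,0,0,0,0,0],[75,0,0,0,0,0],[85,0,0,0,0,0],[95,0,0,0,0,0],[104,0,0,0,0,0],[110,0,0,0,0,0]]}}

```text
time_s: 4.2
position: [0.4758, -0.0887, 0.0033]
ee_rot: [-3.141, -0.0, 1.608]
ft_force: [-0.9, -3.8, 2.6]
gripper_width: 0.0854
grasp_force: 1.8
```

Request:
{"name": "step_arm", "arguments": {"targets": [[6,0,0,0,0,0],[15,0,0,0,0,0],[25,0,0,0,0,0],[35,0,0,0,0,0],[45,0,0,0,0,0],[55,0,0,0,0,0],[65,0,0,0,0,0],[75,0,0,0,0,0],[84,0,0,0,0,0],[92,0,0,0,0,0],[98,0,0,0,0,0],[101,0,0,0,0,0]]}}

```text
time_s: 5.2
position: [0.4721, 0.0119, 0.0033]
ee_rot: [-3.141, -0.0, 1.608]
ft_force: [0.7, -3.8, 1.3]
gripper_width: 0.0854
grasp_force: 1.5
```

Request:
{"name": "step_arm", "arguments": {"targets": [[0,0,0,0,0,0],[-10,0,0,0,0,0],[-25,0,0,0,0,0],[-40,0,0,0,0,0],[-50,0,-20,0,0,0],[-50,0,-50,0,0,0],[-50,0,-90,0,0,0],[-50,0,-130,0,0,0],[-50,0,-170,0,0,0],[-50,0,-200,0,0,0],[-50,0,-215,0,0,0],[-50,0,-215,0,0,0]]}}

```text
time_s: 6.2
position: [0.476, -0.0404, 0.2221]
ee_rot: [3.135, 0.001, 1.605]
ft_force: [0.4, 0.1, 0.1]
gripper_width: 0.0855
grasp_force: 0.0
```

```bash
python3 - <<'E'
from h import *;from bench import r
s=r.get_state();print(s['time_s'],s['position'],s['ee_rot'],s['ft_force'],s['qpos'])
c=r.camera("top");cv2.imwrite("pics/t2.png",cv2.resize(c["color"][110:260,120:320],(800,600),interpolation=cv2.INTER_CUBIC))
E
```

```text
6.2 [ 0.47600527 -0.04037378  0.22208893] [3.13503834e+00 1.01153149e-03 1.60540264e+00] [0.4060036  0.11218005 0.08940752] [ 0.32063506  0.23566883 -0.41649358  1.91087112  0.11330103  1.01092431
 -0.11071257]
```

View pics/t2.png

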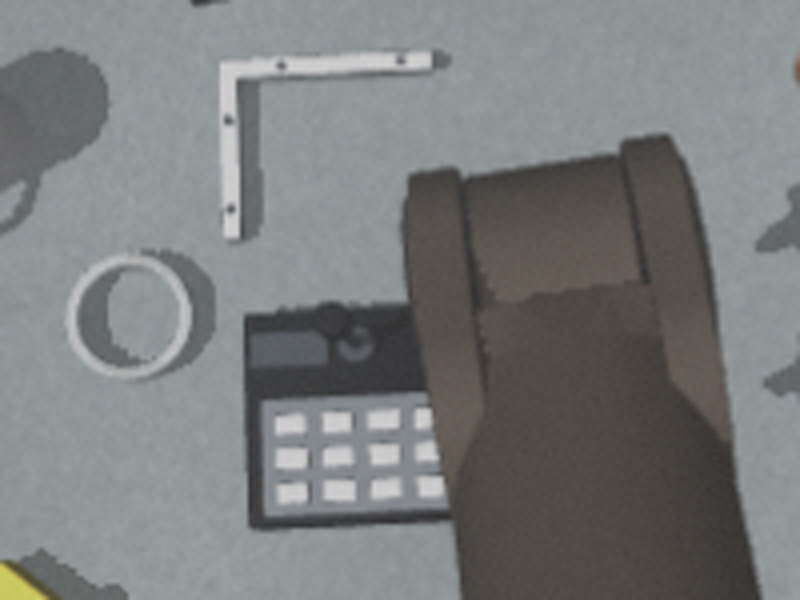

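Console left corners at (245,315) and (250,528); rail inner corner at (237,79), side end at (241,240). It is straight and a few mm short of the side rail.

```bash
python3 - <<'E'
import pickle
from h import *
from bench import r
np.set_printoptions(precision=4,suppress=True)
c=pickle.load(open("c0.pkl","rb"))["top"]
f=lambda u,v,z:at(c,120-.4+u/4,110-.4+v/4,z)[:2]
a,b=f(245,315,.034),f(250,528,.034);th=np.arctan2(*(a-b)[::-1]);m=(a+b)/2+.075*np.array([np.sin(th),-np.cos(th)])
print(a,b,th,m)
k,e,q=f(237,79,.02),f(241,240,.02),f(433,69,.02);print("rail",k,e,q,np.arctan2(*(k-e)[::-1]),np.arctan2(*(k-q)[::-1])-np.pi/2)
t=.034;R=np.array([[np.cos(t),-np.sin(t)],[np.sin(t),np.cos(t)]])
K=np.array([.7054,.184])
print("console in rail",R.T@(m-K),R.T@(a-K))
s=r.get_state()
p=m+R@np.array([-.07-.0095-.028,0]);print(p)
print(row(s,p[0],p[1],.222,t+np.pi),row(s,p[0],p[1],.222,t))
E
```

```text
[0.5432 0.174 ] [0.4053 0.1692] 0.03431538308704679 [0.4768 0.0966]
rail [0.7048 0.184 ] [0.5953 0.1798] [0.7095 0.0525] 0.038562501671978014 0.03625519824389567
console in rail [-0.2314 -0.0796] [-0.1624 -0.0045]
[0.3694 0.093 ]
[137.0, -100.9, -2.6, 0.1, 0.2, -90.0] [137.0, -100.9, -2.6, 0.2, -0.1, 90.0]
```

Request:
{"name": "step_arm", "arguments": {"targets": [[0,-40,0,0,0,-7],[0,-80,0,0,0,-14],[10,-101,0,0,0,-21],[40,-101,0,0,0,-28],[70,-101,0,0,0,-35],[100,-101,0,0,0,-42],[125,-101,0,0,0,-49],[137,-101,0,0,0,-56],[137,-101,0,0,0,-63],[137,-101,0,0,0,-70],[137,-101,0,0,0,-77],[137,-101,0,0,0,-84]]}}

```text
time_s: 7.25
position: [0.3674, 0.0932, 0.217]
ee_rot: [-3.141, -0.002, 3.079]
ft_force: [-0.3, -0.3, 0.0]
gripper_width: 0.0852
grasp_force: 0.0
```

Request:
{"name": "step_arm", "arguments": {"targets": [[0,0,0,0,0,-6],[0,0,0,0,0,-6],[0,0,0,0,0,-6],[0,0,0,0,0,-6]]}}

```text
time_s: 7.58
position: [0.3679, 0.0935, 0.2177]
ee_rot: [-3.142, -0.001, -3.11]
ft_force: [-0.8, -0.1, 0.0]
gripper_width: 0.0851
grasp_force: 0.0
```

```bash
python3 - <<'E'
from h import *;from bench import r
s=r.get_state();print(s['time_s'],s['position'],s['ee_rot'],s['qpos'],row(s,.369,.093,.0035,.035+np.pi))
E
```

```text
7.5833 [0.36790667 0.09353141 0.21768592] [-3.14158519e+00 -1.18751657e-03 -3.10964777e+00] [ 0.29827984  0.10972372 -0.72717466  2.09087988  0.08772711  0.97149572
  1.12719028] [-1.3, -0.6, 214.2, -0.0, -0.1, -0.2]
```

Request:
{"name": "step_arm", "arguments": {"targets": [[0,0,35,0,0,-0.2],[0,0,70,0,0,-0.2],[0,0,105,0,0,-0.2],[0,0,140,0,0,-0.2],[0,0,170,0,0,-0.2],[0,0,190,0,0,-0.2],[0,0,205,0,0,-0.2],[0,0,212,0,0,-0.2],[0,0,214,0,0,-0.2],[-8,0,214,0,0,-0.2],[-16,0,214,0,0,-0.2],[-22,0,214,0,0,-0.2]]}}

```text
time_s: 8.58
position: [0.3925, 0.0951, 0.0053]
ee_rot: [3.141, 0.003, -3.103]
ft_force: [0.7, 0.4, -0.3]
gripper_width: 0.0855
grasp_force: 0.0
```

Request:
{"name": "step_arm", "arguments": {"targets": [[-4,0,0,0,0,0],[-8,0,0,0,0,0],[-14,0,0,0,0,0],[-22,0,0,0,0,0],[-30,0,0,0,0,0],[-38,0,0,0,0,0],[-46,0,0,0,0,0],[-54,0,0,0,0,0],[-62,0,0,0,0,0],[-70,0,0,0,0,0],[-77,0,0,0,0,0],[-82,0,0,0,0,0]]}}

```text
time_s: 9.58
position: [0.4733, 0.0981, 0.0043]
ee_rot: [3.141, 0.001, -3.102]
ft_force: [-3.3, 0.1, 2.5]
gripper_width: 0.0853
grasp_force: 1.7
```

```bash
python3 - <<'E'
from h import *;from bench import r
s=r.get_state();print(s['time_s'],s['position'],s['ee_rot'],s['ft_force'],s['ft_torque'])
c=r.camera("top");cv2.imwrite("pics/t3.png",cv2.resize(c["color"][110:260,120:320],(800,600),interpolation=cv2.INTER_CUBIC))
E
```

```text
9.5833 [0.47332778 0.09809271 0.00425552] [ 3.14137192e+00  5.31612530e-04 -3.10233240e+00] [-3.26807591  0.10396884  2.50514078] [-0.02026135  0.63234598 -0.00637187]
```

View pics/t3.png

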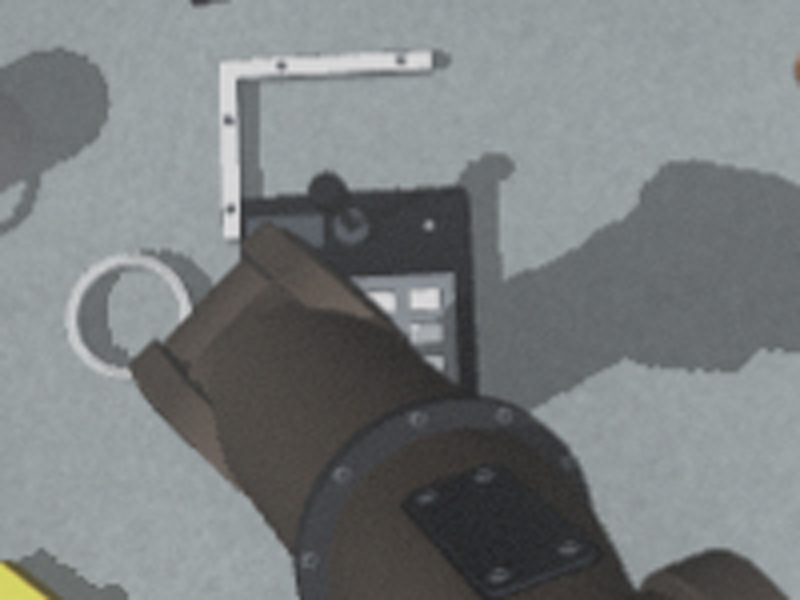

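The console's rear edge at (241–468, ~195) has entered past the side rail's end without snagging, and the forces are normal. I'll continue.

Request:
{"name": "step_arm", "arguments": {"targets": [[-5,0,0,0,0,0],[-12,0,0,0,0,0],[-20,0,0,0,0,0],[-28,0,0,0,0,0],[-36,0,0,0,0,0],[-44,0,0,0,0,0],[-52,0,0,0,0,0],[-60,0,0,0,0,0],[-66,0,0,0,0,0],[-71,0,0,0,0,0],[-74,0,0,0,0,0],[-76,0,0,0,0,0]]}}

```text
time_s: 10.63
position: [0.5483, 0.1011, 0.0043]
ee_rot: [3.142, -0.0, -3.102]
ft_force: [-3.0, -0.4, 2.1]
gripper_width: 0.0854
grasp_force: 1.7
```

Request:
{"name": "step_arm", "arguments": {"targets": [[-1,0,0,0,0,0],[-2,0,0,0,0,0],[-3,0,0,0,0,0],[-4,0,0,0,0,0],[-5,0,0,0,0,0],[-6,0,0,0,0,0]]}}

```text
time_s: 11.13
position: [0.5541, 0.1013, 0.0043]
ee_rot: [-3.142, -0.0, -3.102]
ft_force: [-2.1, 0.8, 1.8]
gripper_width: 0.0854
grasp_force: 1.4
```

Request:
{"name": "step_arm", "arguments": {"targets": [[-0.5,0,0,0,0,0],[-1,0,0,0,0,0],[-1.5,0,0,0,0,0],[-2,0,0,0,0,0],[-2.5,0,0,0,0,0],[-3,0,0,0,0,0]]}}

```text
time_s: 11.63
position: [0.5571, 0.1014, 0.0043]
ee_rot: [-3.142, -0.0, -3.102]
ft_force: [-2.8, 0.1, 1.0]
gripper_width: 0.0854
grasp_force: 1.5
```

Request:
{"name": "step_arm", "arguments": {"targets": [[-0.5,0,0,0,0,0],[-1,0,0,0,0,0],[-1.5,0,0,0,0,0],[-2,0,0,0,0,0]]}}

```text
time_s: 11.97
position: [0.5577, 0.1014, 0.0042]
ee_rot: [-3.141, -0.002, -3.102]
ft_force: [-8.7, 0.4, 6.3]
gripper_width: 0.0857
grasp_force: 4.6
```

Request:
{"name": "step_arm", "arguments": {"targets": [[-0.5,0,0,0,0,0],[-1,0,0,0,0,0],[-1.5,0,0,0,0,0],[-1.5,0,0,0,0,0]]}}

```text
time_s: 12.3
position: [0.5577, 0.1013, 0.0039]
ee_rot: [-3.14, -0.005, -3.102]
ft_force: [-12.7, -0.5, 9.7]
gripper_width: 0.0855
grasp_force: 6.3
```

Request:
{"name": "step_arm", "arguments": {"targets": [[10,0,0,0,0,0],[25,0,0,0,0,0],[45,0,0,0,0,0],[60,0,-15,0,0,0],[60,0,-50,0,0,0],[60,0,-90,0,0,0],[60,0,-130,0,0,0],[60,0,-170,0,0,0],[60,0,-200,0,0,0],[60,-30,-215,0,0,7],[60,-65,-215,0,0,14],[60,-100,-215,0,0,21]]}}

```text
time_s: 13.3
position: [0.5063, -0.0013, 0.2214]
ee_rot: [3.14, 0.005, 2.81]
ft_force: [0.8, -0.9, 0.7]
gripper_width: 0.0854
grasp_force: 0.0
```

```bash
python3 - <<'E'
from h import *;from bench import r
s=r.get_state();print(s['time_s'],s['position'],s['ee_rot'],s['ft_force'],row(s,.633,-.02,.219,np.pi/2+.036))
c=r.camera("top");cv2.imwrite("pics/t4.png",cv2.resize(c["color"][110:210,160:293],(798,600),interpolation=cv2.INTER_CUBIC))
E
```

```text
13.3 [ 0.50625714 -0.0013462   0.22143507] [3.13983014 0.00516715 2.81046199] [ 0.83197684 -0.90895837  0.71892729] [-125.9, 23.6, 3.1, 0.3, 0.2, 69.0]
```

View pics/t4.png

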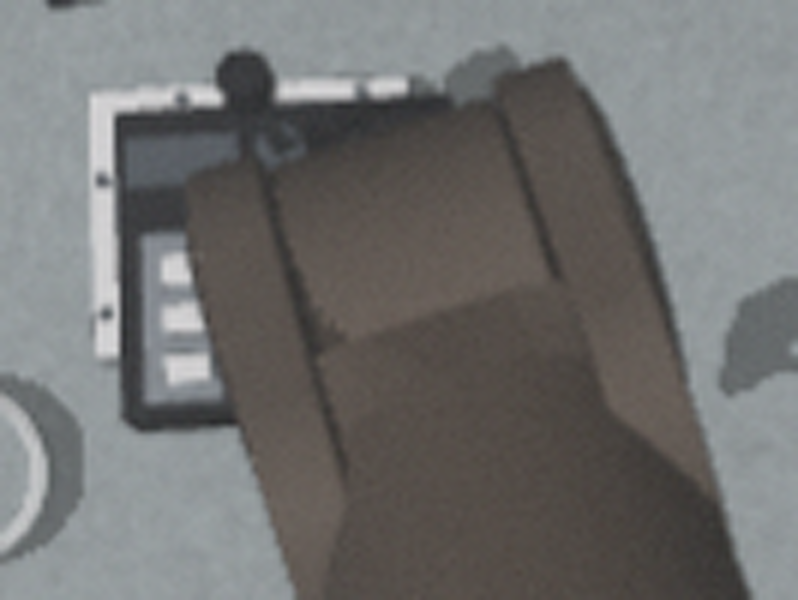

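The console sits against the rear rail, with its left edge at (120,115–425) just inside the side rail. Now for the right face.

Request:
{"name": "step_arm", "arguments": {"targets": [[0,0,3,0,0,7],[-10,2,3,0,0,14],[-40,8,3,0,0,21],[-75,14,3,0,0,28],[-105,20,3,0,0,35],[-126,24,3,0,0,42],[-126,24,3,0,0,49],[-126,24,3,0,0,56],[-126,24,3,0,0,63],[-126,24,3,0,0,69],[-126,24,3,0,0,69],[-126,24,3,0,0,69]]}}

```text
time_s: 14.35
position: [0.6321, -0.0183, 0.2165]
ee_rot: [3.141, 0.0, 1.614]
ft_force: [-0.8, 0.9, -0.9]
gripper_width: 0.0854
grasp_force: 0.0
```

```bash
python3 - <<'E'
from h import *;from bench import r
s=r.get_state();print(s['position'],s['ee_rot'],s['ft_force'],row(s,.633,-.02,.004,np.pi/2+.036))
E
```

```text
[ 0.63205514 -0.01833673  0.21645372] [3.14069980e+00 4.25811311e-04 1.61429092e+00] [-0.79901129  0.85661482 -0.93806664] [-1.6, 0.7, 212.5, 0.1, 0.0, 0.4]
```

Request:
{"name": "step_arm", "arguments": {"targets": [[0,0,35,0,0,0.4],[0,0,70,0,0,0.4],[0,0,105,0,0,0.4],[0,0,140,0,0,0.4],[0,0,170,0,0,0.4],[0,0,190,0,0,0.4],[0,0,205,0,0,0.4],[0,0,211,0,0,0.4],[8,0,212,0,0,0.4],[16,0,212,0,0,0.4],[22,0,212,0,0,0.4],[26,0,212,0,0,0.4]]}}

```text
time_s: 15.35
position: [0.6315, 0.0097, 0.0058]
ee_rot: [3.139, -0.001, 1.606]
ft_force: [-0.6, -0.0, -0.5]
gripper_width: 0.0855
grasp_force: 0.0
```

Request:
{"name": "step_arm", "arguments": {"targets": [[1,0,0,0,0,0],[2,0,0,0,0,0],[3,0,0,0,0,0],[4,0,0,0,0,0],[5,0,0,0,0,0],[6,0,0,0,0,0],[7,0,0,0,0,0],[8,0,0,0,0,0],[9,0,0,0,0,0],[10,0,0,0,0,0]]}}

```text
time_s: 16.18
position: [0.6302, 0.0175, 0.0043]
ee_rot: [-3.142, 0.0, 1.603]
ft_force: [0.2, 0.3, -0.5]
gripper_width: 0.0856
grasp_force: 0.0
```

Request:
{"name": "step_arm", "arguments": {"targets": [[0.5,0,0,0,0,0],[1,0,0,0,0,0],[1.5,0,0,0,0,0],[2,0,0,0,0,0]]}}

```text
time_s: 16.52
position: [0.63, 0.0188, 0.0043]
ee_rot: [-3.141, 0.001, 1.603]
ft_force: [-0.8, -2.8, 1.2]
gripper_width: 0.0854
grasp_force: 1.2
```

Request:
{"name": "step_arm", "arguments": {"targets": [[0.5,0,0,0,0,0],[1,0,0,0,0,0],[1.5,0,0,0,0,0],[2,0,0,0,0,0],[2.5,0,0,0,0,0],[3,0,0,0,0,0]]}}

```text
time_s: 17.02
position: [0.6299, 0.0206, 0.0042]
ee_rot: [-3.141, 0.002, 1.602]
ft_force: [-0.7, -8.4, 2.3]
gripper_width: 0.0854
grasp_force: 4.2
```

Request:
{"name": "step_arm", "arguments": {"targets": [[0.5,0,0,0,0,0],[1,0,0,0,0,0],[1.5,0,0,0,0,0],[2,0,0,0,0,0]]}}

```text
time_s: 17.35
position: [0.6299, 0.0205, 0.0043]
ee_rot: [-3.141, 0.004, 1.601]
ft_force: [-1.1, -12.8, 2.3]
gripper_width: 0.0856
grasp_force: 6.6
```

Request:
{"name": "step_arm", "arguments": {"targets": [[1,0,0,0,0,0],[2,0,0,0,0,0],[2,0,0,0,0,0]]}}

```text
time_s: 17.6
position: [0.6298, 0.0205, 0.0042]
ee_rot: [-3.141, 0.007, 1.6]
ft_force: [-0.9, -18.1, 3.6]
gripper_width: 0.0851
grasp_force: 8.4
```

Request:
{"name": "step_arm", "arguments": {"targets": [[-5,0,0,0,0,0],[-15,0,0,0,0,0],[-30,0,0,0,0,0],[-50,0,-15,0,0,0],[-50,0,-50,0,0,0],[-50,0,-90,0,0,0],[-50,0,-130,0,0,0],[-60,0,-170,0,0,0],[-90,0,-200,0,0,0],[-120,-30,-215,0,0,0],[-150,-60,-215,0,0,0],[-180,-95,-215,0,0,0]]}}

```text
time_s: 18.6
position: [0.5473, -0.1526, 0.2207]
ee_rot: [3.138, 0.001, 1.603]
ft_force: [-0.7, -1.5, -0.6]
gripper_width: 0.0854
grasp_force: 0.0
```

```bash
python3 - <<'E'
from h import *;from bench import r
s=r.get_state();print(s['time_s'],s['position'],s['ee_rot'],s['ft_force'],row(s,.51,.10,.219,np.pi+.036))
c=r.camera("top");cv2.imwrite("pics/t5.png",cv2.resize(c["color"][110:210,160:293],(798,600),interpolation=cv2.INTER_CUBIC))
E
```

```text
18.6 [ 0.54730246 -0.15258698  0.22071871] [3.13817700e+00 7.41247840e-04 1.60331123e+00] [-0.68376316 -1.48842843 -0.58733949] [253.7, -29.1, 1.4, 0.1, 0.2, -90.2]
```

View pics/t5.png

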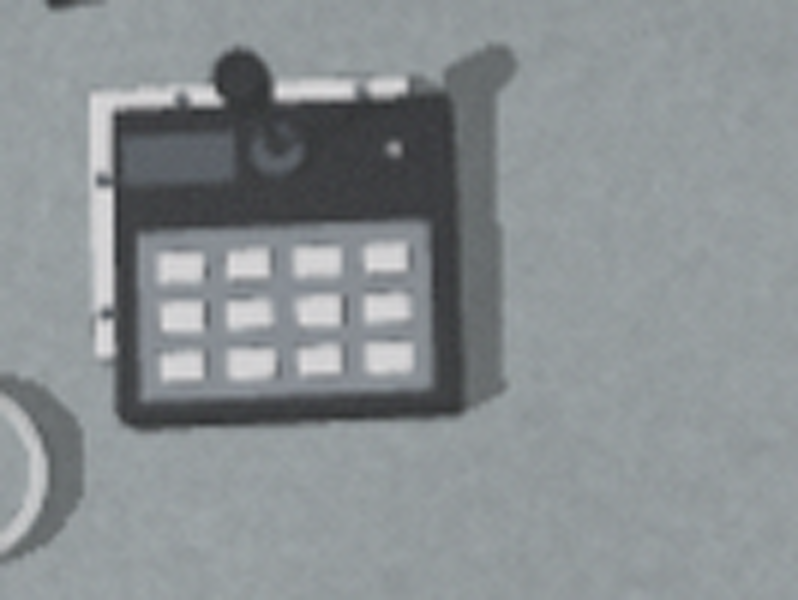

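It looks flush: console corners at (115,112), (448,96), (463,410) and (118,428), parallel to the rails with no visible gap. I'll do one gentle re-seat from the front, in case the side push opened the rear.

Request:
{"name": "step_arm", "arguments": {"targets": [[0,-38,0,0,0,-7],[20,-38,0,0,0,-14],[50,-38,0,0,0,-21],[80,-38,0,0,0,-28],[110,-38,0,0,0,-35],[140,-38,0,0,0,-42],[170,-38,0,0,0,-49],[200,-38,0,0,0,-56],[225,-38,0,0,0,-63],[245,-38,0,0,0,-70],[253,-38,0,0,0,-77],[253,-38,0,0,0,-84]]}}

```text
time_s: 19.65
position: [0.5009, 0.1039, 0.2196]
ee_rot: [3.14, 0.0, 3.079]
ft_force: [0.3, 0.1, 0.8]
gripper_width: 0.085
grasp_force: 0.0
```

Request:
{"name": "step_arm", "arguments": {"targets": [[0,0,0,0,0,-6],[0,0,0,0,0,-6],[0,0,0,0,0,-6],[0,0,0,0,0,-6]]}}

```text
time_s: 19.98
position: [0.5012, 0.1007, 0.2193]
ee_rot: [3.141, 0.0, -3.113]
ft_force: [-1.5, -0.5, 0.5]
gripper_width: 0.0853
grasp_force: 0.0
```

```bash
python3 - <<'E'
import pickle
from h import *;from bench import r
s=r.get_state();print(s['position'],s['ee_rot'],row(s,.515,.104,.0045,np.pi+.036))
c=pickle.load(open("c0.pkl","rb"))["top"]
m,th,fit,W=fitbox(c,[(115,112),(448,96),(463,410),(118,428)],.034,(159.6,109.6),6)
print(m,th,(W-fit)*1000,fit[0])
E
```

```text
[0.50124973 0.10074103 0.21926503] [ 3.14141369e+00  1.39714654e-05 -3.11318114e+00] [-13.8, 2.8, 214.8, 0.0, 0.0, -0.4]
[0.63612684 0.10561978] 0.035302877873347925 [[ 0.55680513 -1.40081624]
 [ 0.16523083  1.20941889]
 [-0.00374751 -0.04980514]
 [-0.71828844  0.24120249]] [0.70343606 0.18304374]
```

Request:
{"name": "step_arm", "arguments": {"targets": [[0,3,35,0,0,-0.4],[0,3,70,0,0,-0.4],[0,3,105,0,0,-0.4],[0,3,140,0,0,-0.4],[0,3,170,0,0,-0.4],[0,3,190,0,0,-0.4],[0,3,205,0,0,-0.4],[-10,3,212,0,0,-0.4],[-24,3,215,0,0,-0.4],[-36,3,215,0,0,-0.4],[-44,3,215,0,0,-0.4],[-48,3,215,0,0,-0.4]]}}

```text
time_s: 20.98
position: [0.5512, 0.1057, 0.0048]
ee_rot: [3.141, 0.002, -3.104]
ft_force: [-0.5, -0.2, -0.2]
gripper_width: 0.0852
grasp_force: 0.0
```

Request:
{"name": "step_arm", "arguments": {"targets": [[-1,0,0,0,0,0],[-2,0,0,0,0,0],[-3,0,0,0,0,0],[-4,0,0,0,0,0],[-5,0,0,0,0,0],[-6,0,0,0,0,0],[-7,0,0,0,0,0],[-8,0,0,0,0,0]]}}

```text
time_s: 21.65
position: [0.557, 0.106, 0.0043]
ee_rot: [-3.141, -0.0, -3.102]
ft_force: [-0.3, -0.9, 0.4]
gripper_width: 0.0852
grasp_force: 0.0
```

Request:
{"name": "step_arm", "arguments": {"targets": [[-0.5,0,0,0,0,0],[-1,0,0,0,0,0],[-1.5,0,0,0,0,0],[-2,0,0,0,0,0]]}}

```text
time_s: 21.98
position: [0.5576, 0.1059, 0.0041]
ee_rot: [-3.141, -0.002, -3.102]
ft_force: [-5.8, -0.9, 4.0]
gripper_width: 0.0851
grasp_force: 3.6
```

Stalled at the same x as before, so it was still flush. A last light press, then retreat.

Request:
{"name": "step_arm", "arguments": {"targets": [[-1,0,0,0,0,0],[-2,0,0,0,0,0],[-2,0,0,0,0,0]]}}

```text
time_s: 22.23
position: [0.5576, 0.1057, 0.0037]
ee_rot: [-3.14, -0.006, -3.102]
ft_force: [-12.7, 0.4, 8.4]
gripper_width: 0.0853
grasp_force: 6.0
```

Request:
{"name": "step_arm", "arguments": {"targets": [[5,0,0,0,0,0],[15,0,0,0,0,0],[35,0,0,0,0,0],[60,0,-15,0,0,0],[70,0,-50,0,0,0],[70,0,-90,0,0,0],[70,0,-130,0,0,0],[70,0,-170,0,0,0],[70,0,-205,0,0,0],[70,-40,-215,0,0,0],[70,-80,-215,0,0,0],[70,-120,-215,0,0,0]]}}

```text
time_s: 23.23
position: [0.4963, -0.0175, 0.2208]
ee_rot: [-3.14, 0.004, -3.1]
ft_force: [1.6, -0.8, 0.1]
gripper_width: 0.0852
grasp_force: 0.0
```

Request:
{"name": "step_arm", "arguments": {"targets": [[0,-40,0,0,0,0],[0,-80,0,0,0,0],[0,-120,0,0,0,0],[0,-150,0,0,0,0],[0,-150,0,0,0,0],[0,-150,0,0,0,0],[0,-150,0,0,0,0]]}}

```text
time_s: 23.82
position: [0.5016, -0.1655, 0.2193]
ee_rot: [3.141, 0.0, -3.102]
ft_force: [-0.4, 0.4, 0.4]
gripper_width: 0.0853
grasp_force: 0.0
```

```bash
python3 - <<'E'
from h import *;from bench import r
print(r.get_state()['ft_force'])
c=r.camera("top");cv2.imwrite("pics/t6.png",cv2.resize(c["color"][70:270,70:337],(800,600),interpolation=cv2.INTER_CUBIC))
E
```

```text
[-0.42348755  0.35103935  0.38693958]
```

View pics/t6.png

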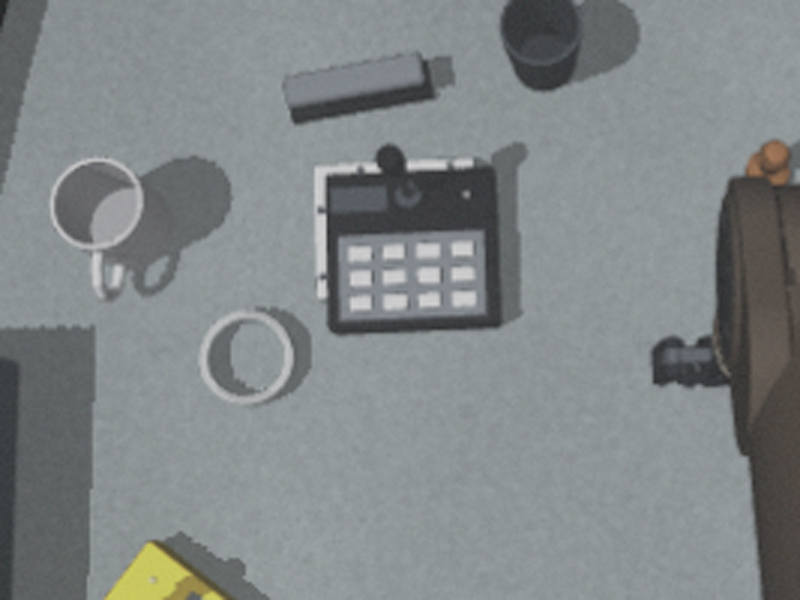

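The console is flush in the corner (left edge at x≈328, rear edge at y≈172). Mug, tape roll, stapler, cup and stamp haven't moved, and the arm is clear.

```bash
python3 -c "
from bench import r
print(r.sign_off())"
```

```text
the job is handed in; nothing more can be done
None
```

The paging console was pushed into the corner and looks flush against both the rear and side rails; nothing else on the desk appears to have moved, the arm is clear, and I handed the job in at about 24 s.

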